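# Clamp a bisque tile with the turnbuckle clamp

### The arm

A 6-joint arm with a two-finger parallel gripper is mounted at the origin on a cart in front of the work surface, level with it; the furniture and walls round the work are solid. World frame = base frame: x ahead of the robot, y to its left, z up, the work surface at z = 0. Lengths are in m, angles in rad, forces in N, time in s.
With the tool pointing down it reaches from about 0.35 to 0.775 m from the base axis. Payload 5.5 kg.
Tool frame: the origin (TCP) lies where the fingers leave the gripper's body, on its centre line; the fingertips stand 73 mm ahead of it and the grasp point (between the pads) lies 54 mm ahead of it; z points along the fingers, y is the direction in which the jaws open and shut (so a half turn about z gives the same grasp; the last joint's range is limited). The gripper opens to 85 mm and grips with 20 to 120 N. Pads are 22 mm wide; open, the fingers measure 114 mm over their backs; the gripper's body (76 mm by 85 mm) begins 54 mm behind the grasp point. The pads swing forward as they close: fully open they stand 13 mm farther back than shut.
Start: joints at [1.125, 0.313, 0.046, 1.304, 0, 1.431], TCP at [0.173, 0.548, 0.304] pointing down, gripper open.
Joint ranges: [-2.76, 2.76], [-0.86, 1.69], [-1.03, 1.26], [-2.2, 2.34], [-1.47, 1.5], [-3.14, 3.14]. Speed limits (rad/s): [2.57, 2.57, 3.14, 3.14, 3.14, 3.14].

### API

Orientations are given as a unit quaternion [w, x, y, z].
In Python, from workcell import env, read_camera, job, cut_out gives the robot as it stands.
- The arm moves only by the tool servo_tool, never from a script. Its argument "deltas" is a list of rows, each an object of numbers: "dx", "dy", "dz": the shift along the world's x, y, z in mm; "rx", "ry", "rz": the turn, a rotation vector about the world's x, y, z in rad; "fingers": the closure, from -1 (fully open) to 1 (shut). A call has 1 to 8 rows; each row shifts and turns the commanded pose from where the row before left it; what a row does not reach is not made up. A row lasts 1/10 s, in which the tool goes at most 50 mm and 8.59 degrees, less where a joint would pass 70% of its speed; a pose out of reach is approached as far as the arm can. A call is refused whole if a number of a shift passes 50 or a number of a turn 0.15, either way. A call with a gripper value outside its range is refused whole. The fingers move at their own pace and stop on an object; "newtons" is the grip in N (left out, the last holds). Time passes only in rows, so rows that do not move let the fingers close. It gives the time, the measured TCP pose, the force and the opening at its end, in the units of the state.
- env.get_state(): the state, without advancing time (a new reading comes with each control period).
- read_camera(name): name is "scene" or "top" or "wrist"; returns a dict with "img" (420x560x3 uint8, red, green, blue), "intrinsics" (3x3 intrinsics, pixels), "extrinsics" (4x4, takes a point from camera to world coordinates); the wrist camera has in their place "hand_eye" (4x4, takes a point from camera to tool coordinates, whose origin is the TCP and whose axes are the flange's). Camera axes: x right, y down, z forward; pixel columns grow to the right and rows downward; lengths in m; the calibration is good to about 2 mm. A picture is of the moment at which its call begins: read the wrist's pose just before it. There is no depth.
- job.hand_in(): hands the job in, once; it reports no verdict.
Trained networks look in the newest picture that a camera, given by its name, has taken for a name from the list of things; names that differ only in an ending like _2 or _b are one class to them, and where a whole thing is asked for, a point or a joint stands for the part that bears it (a point fixed in the world has none). Each returns a list of dicts, best first, with "confidence" (0 to 1); they miss things now and then, are a little off and sometimes report something else, mostly with a low value. They report only what shows in the picture. A call takes as long as a camera call. They do not tell look-alikes from the thing itself.
- cut_out(target, camera): "region" (420x560 bool, what is visible of it) and "extent" ([left, top, right, bottom] in pixels, round what is visible of it).
The state is a dict: "clock": time; "joint_pos": joint angles; "qvel": joint speeds; "tau": joint torques, N m; "tcp_pos": TCP position; "orientation": TCP orientation; "wrist_force": force on the tool from outside, world axes, zero at the start; "ft_torque": the same for the moment, N m; "finger_gap": finger opening in m.
Only numpy, scipy, OpenCV 4.12 (cv2) and the standard library are available. Lean on these libraries where they do the work, as an engineer would, in place of code of your own. Each camera call takes 0.05 s, during which the arm holds its last target. There are 200 camera calls.

### The job

Lay the loose cream-coloured clay tile flat on the small dark wooden bed of the clamp, lengthwise between its two jaws, and let go of it. Then turn the brass turnbuckle by its bars, top side moving towards the bed, so that both jaws draw in together and hold the tile firmly with about 35 N: under 20 N it would slip, and it must never be squeezed with more than 50 N or it cracks. Leave the two cups where they stand.

Things in the scene. Friction and masses are not known exactly. Their poses are not given: they have to be found in the camera images.
- tile: loose flat cream-coloured fired-clay tile, 60 (its x) x 42 (its y) x 8 mm, 50 g (varies by 40 %), lying on the workbench; origin at the centre of its underside.
- clamp_frame: tile clamp, fixed to the bench: plywood board 250 x 250 x 18 mm; origin at the centre of the board's underside (bench level). Its x axis is the clamping direction, from the near jaw to the far jaw; on its -y side is the bed for the tile, on its +y side, 160 mm from the bed, the turnbuckle; z up.
- bed_top (a point): centre of the top face of the bed, 55 mm over the bench. The bed is a dark wood block 50 mm long (clamp x) and 30 mm wide (clamp y), so a tile lying lengthwise on it overhangs 5 mm at each end and 6 mm at each side; under the overhang at the sides is 37 mm of free height over the board.
- buckle_centre (a point): middle of the turnbuckle on its level axis (parallel to clamp x), 90 mm over the bench. In this plane four steel bars 8 mm thick stand out like spokes, 90 degrees apart, each ending in a black ball 11 mm wide, its centre 56 mm from the axis. Hub 28 mm thick; within 40 mm along the axis either way nothing else but the 24 mm thick brass body is at bar height.
- turnbuckle (a joint): angle of the turnbuckle, rad (starts at 0 to 0.6). At 0 and every quarter turn one bar points straight up. It grows, and tightens, when the top bar moves to clamp -y (towards the bed). Each rad draws BOTH jaws in by 4 mm each. Stays where left. Turning it freely takes about 0.42 N m (rubbing); each newton of clamping force adds 0.008 N m: about 0.70 N m at 35 N.
- jaw_near: jaw at the clamp's -x end; the turnbuckle slides it along clamp x. Origin: on its fixed rubber face, at bed-top height, on the bed's centre line; the face is 36 mm wide and reaches from 2 mm below to 12 mm above the bed's top. 42 mm from the bed's centre when the turnbuckle reads 0.
- jaw_far: jaw at the clamp's +x end; its rubber-faced pad (size as the other) rides on a spring, 10 N per mm, 9 mm stroke, set on a screw that puts the pad out towards the bed by an unmeasured 0 to 7 mm, different each run: the tight angle must be felt. Origin: pad face with the screw fully back, at bed-top height; 46 mm from the bed's centre when the turnbuckle reads 0.
- grey_cup: blue-grey glazed cup, 83 mm wide, 65 mm high, standing on the bench; origin at the centre of its underside. To be left alone.
- egg_cup: small white porcelain cup, 48 mm wide, 42 mm high, standing on the bench; origin at the centre of its underside. To be left alone.
Things that resemble listed ones, but are neither listed nor needed, are in the scene too. Several things look just like the tile: the one meant starts farthest to the robot's left.

How it is judged:
By the outcome, as a careful person would: the job done as asked, in the order asked, and still so for the second after the job is handed in, with the robot touching nothing.
It also fails if it takes over 72 s, if anything falls off the work surface, if the arm or the gripper's body presses on something with over 40 N, if the wrist force passes 120 N, or if a joint passes its speed limit or range.

## Working session

There is one attempt and no reset: what is moved stays moved. The work goes in short steps, Python scripts to look and compute and a tool call to move; the robot and the scene stay as the last step left them, time stands still between calls to the robot, and variables do not carry over. Pictures are saved under pics/ and viewed, about 8 in all and at most 12, crops included, and the job is handed in when it is done.

Besides the shell and the picture viewer there is one more tool, called after ">>>" by a JSON object that holds its "method" and its "body". servo_tool: Moves the arm, as the interface text tells. Its arguments: {"type":"object","properties":{"deltas":{"type":"array"},"newtons":{"type":"number"}},"required":["deltas"]}

```bash
mkdir -p pics; ls
python3 - <<'E'
from workcell import env, read_camera, job, cut_out
import cv2, numpy as np
print(env.get_state())
ims=[]
for n in("scene","top"):
    c=read_camera(n); cv2.imwrite(f"pics/{n}0.png",c["img"][:,:,::-1]); print(n,c["intrinsics"].tolist(),np.round(c["extrinsics"],4).tolist())
    for t in("tile","clamp_frame","turnbuckle","jaw_near","jaw_far","grey_cup","egg_cup"):
        for d in cut_out(t,n)[:6]:
            ys,xs=np.nonzero(d["region"]); print(n,t,round(d["confidence"],2),d["extent"],xs.mean().round(1) if len(xs) else None,ys.mean().round(1) if len(xs) else None)
E
```

```text
pics
{'clock': 0.0, 'joint_pos': array([ 1.12537202e+00,  3.14011218e-01,  4.49552254e-02,  1.30362076e+00,
       -9.09735795e-06,  1.43119970e+00]), 'qvel': array([ 0.00025463,  0.00117277,  0.00090345, -0.00123334, -0.00048671,
        0.00022968]), 'tau': array([-1.02348866e-03, -4.80628252e+01,  2.98531616e+01,  1.91325950e-02,
       -3.53770774e-04,  2.69994608e-06]), 'tcp_pos': array([0.17295912, 0.54795428, 0.3029929 ]), 'orientation': array([-2.66761667e-04,  1.52318543e-01,  9.88331006e-01, -9.01587738e-04]), 'wrist_force': array([ 0.89939299, -0.38445082,  0.51957289]), 'ft_torque': array([-0.01455558,  0.02057511,  0.00776851]), 'finger_gap': 0.08597924541770988}
scene [[479.2916251950358, 0.0, 281.7363763019734], [0.0, 479.2916251950358, 213.56723943480463], [0.0, 0.0, 1.0]] [[0.7337, -0.451, 0.5082, -0.0686], [-0.6793, -0.4687, 0.5647, -0.8767], [-0.0165, -0.7595, -0.6503, 0.927], [0.0, 0.0, 0.0, 1.0]]
scene tile 0.79 [314.1, 270.3, 334.9, 294.4] 325.0 281.6
scene tile 0.76 [391.9, 260.2, 412.6, 279.8] 400.4 269.2
scene clamp_frame 0.82 [164.7, 164.8, 279.9, 254.2] 220
[... 507 characters left out ...]
122, 210.8948543512506], [0.0, 0.0, 1.0]] [[-0.0161, -0.9979, 0.0625, 0.5457], [-0.9998, 0.0155, -0.0106, -0.1519], [0.0096, -0.0626, -0.998, 0.9232], [0.0, 0.0, 0.0, 1.0]]
top tile 0.92 [352.1, 217.5, 377.7, 248.3] 363.8 233.5
top tile 0.68 [392.3, 142.1, 420.9, 170.2] 407.7 156.2
top clamp_frame 0.92 [113.9, 192.4, 254.0, 314.1] 191.7 251.2
top turnbuckle 0.79 [128.2, 240.8, 177.7, 274.1] 146.4 256.3
top turnbuckle 0.47 [114.9, 189.9, 254.5, 315.9] 191.2 251.3
top jaw_near 0.59 [139.0, 267.0, 242.8, 304.0] 191.2 283.8
top jaw_far 0.77 [133.1, 206.5, 233.7, 239.4] 183.0 218.1
top grey_cup 0.62 [334.1, 157.5, 378.0, 196.2] 354.4 178.1
top egg_cup 0.85 [402.2, 190.1, 425.3, 216.8] 411.9 202.6
```

View pics/top0.png

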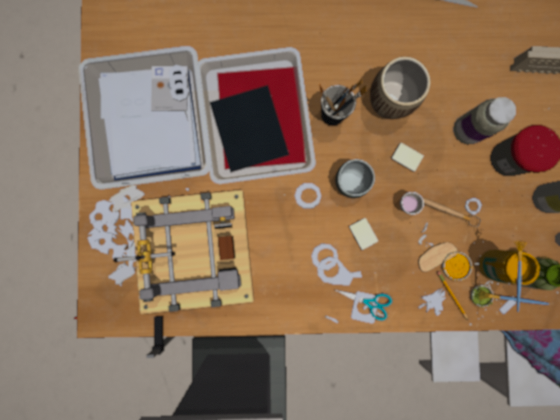

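View pics/scene0.png

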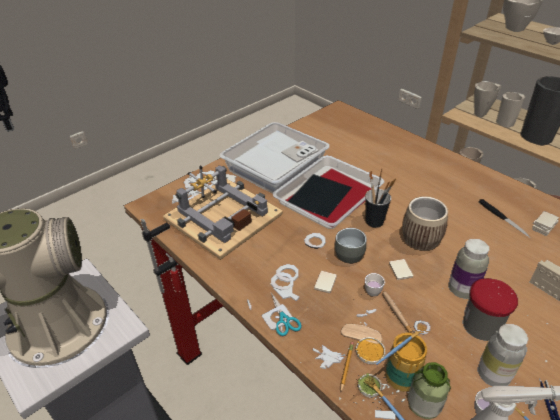

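The pictures show the clamp at top-px (191,251), with the brass buckle at (146,256) and the dark bed at (227,247). There are two tiles, at (364,234) and (407,157). The first is farther left, so it is the one meant. Next I'll measure.

```bash
cat > h.py <<'E'
from workcell import env, read_camera, job, cut_out
import cv2, numpy as np
from scipy.spatial.transform import Rotation as R
def cam(n,save=None):
    s=env.get_state(); c=read_camera(n)
    if n=="wrist":
        q=s["orientation"]; T=np.eye(4); T[:3,:3]=R.from_quat([q[1],q[2],q[3],q[0]]).as_matrix(); T[:3,3]=s["tcp_pos"]
        c["extrinsics"]=T@c["hand_eye"]
    if save: cv2.imwrite("pics/"+save,c["img"][:,:,::-1])
    return c
def plane(c,uv,z):
    uv=np.atleast_2d(uv); d=np.c_[uv,np.ones(len(uv))]@np.linalg.inv(c["intrinsics"]).T@c["extrinsics"][:3,:3].T
    o=c["extrinsics"][:3,3]; return o+d*((z-o[2])/d[:,2])[:,None]
def proj(c,P):
    P=np.atleast_2d(P); p=(P-c["extrinsics"][:3,3])@c["extrinsics"][:3,:3]; p=p@c["intrinsics"].T; return p[:,:2]/p[:,2:]
def rect(c,m,z):
    ys,xs=np.nonzero(m); W=plane(c,np.c_[xs,ys],z)[:,:2]
    (cx,cy),(w,h),a=cv2.minAreaRect((W*1000).astype(np.float32))
    if w<h: w,h,a=h,w,a+90   # a: direction of long side, deg from world x
    return np.round([W.mean(0)[0]*1000,W.mean(0)[1]*1000,cx,cy,w,h,(a+90)%180-90],1)
E
python3 - <<'E'
from h import *
c=cam("top")
for d in cut_out("tile","top"): print("tile",d["confidence"],rect(c,d["region"],.008))
for t,z in(("grey_cup",.06),("egg_cup",.04),("clamp_frame",.018),("turnbuckle",.09),("jaw_near",.06),("jaw_far",.06)):
    d=cut_out(t,"top")[0]; print(t,rect(c,d["region"],z))
hsv=cv2.cvtColor(c["img"],cv2.COLOR_RGB2HSV)
print(c["img"][247,227],c["img"][250,247])
b=np.zeros((420,560),bool); b[230:265,212:242]=True
m=b&(c["img"].max(2)<130)&(hsv[...,1]>110)
print("bed",m.sum(),rect(c,m,.055))
d=cut_out("clamp_frame","top")[0]["region"].astype(np.uint8)
cn=max(cv2.findContours(d,0,1)[0],key=cv2.contourArea); print(plane(c,cv2.approxPolyDP(cn,6,True)[:,0],.018).round(3))
big=cv2.resize(c["img"][185:325,105:265],None,fx=5,fy=4.2,interpolation=2); cv2.imwrite("pics/c.png",cv2.resize(big,(800,600))[:,:,::-1])
E
```

```text
tile 0.77 [ 550.4 -347.2  550.4 -347.4   61.9   42.8   27.3]
tile 0.77 [ 722.4 -452.2  722.7 -452.3   62.8   45.1   57.7]
tile 0.26 [ 673.9 -331.6  674.  -331.3   89.9   82.6  -27.7]
grey_cup [ 667.1 -320.7  667.6 -320.6   83.5   81.5   89.1]
egg_cup [ 614.8 -447.3  614.9 -447.1   50.4   45.8   89.1]
clamp_frame [516.9  34.9 516.1  55.1 296.2 253.  -85.3]
turnbuckle [510.5 114.8 510.6 115.3 111.1  66.3 -56.3]
jaw_near [449.7  25.8 451.   28.9 211.5  56.5 -86.7]
jaw_far [587.6  41.2 578.9  40.8 211.5  57.6 -86.6]
[97 52 27] [179 144  95]
bed 454 [524.2 -45.  523.1 -44.9  67.9  34.8   1.7]
[[ 0.65  -0.077  0.018]
 [ 0.627  0.168  0.018]
 [ 0.512  0.157  0.018]
 [ 0.5    0.202  0.018]
 [ 0.502  0.156  0.018]
 [ 0.384  0.145  0.018]
 [ 0.408 -0.099  0.018]]
```

View pics/c.png

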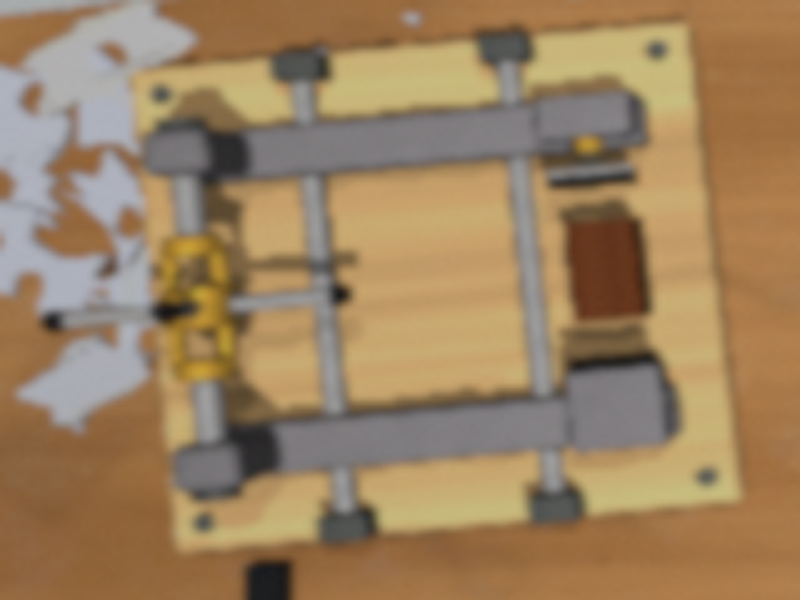

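>>> {"method": "servo_tool", "body": {"deltas": [{"dx": 23,"dy": -43,"dz": 4},{"dx": 23,"dy": -43,"dz": 4},{"dx": 23,"dy": -43,"dz": 4},{"dx": 23,"dy": -43,"dz": 4},{"dx": 23,"dy": -43,"dz": 4},{"dx": 23,"dy": -43,"dz": 4,"rz": 0.1},{"dx": 23,"dy": -43,"dz": 4,"rz": 0.1},{"dx": 23,"dy": -43,"dz": 4,"rz": 0.1}]}}

```text
invalid input at $.deltas[0]: expected keys dx, dy, dz, rx, ry, rz, fingers
```

>>> {"method": "servo_tool", "body": {"deltas": [{"dx": 23,"dy": -43,"dz": 4,"rz": 0.1},{"dx": 23,"dy": -43,"dz": 4},{"dx": 23,"dy": -43,"dz": 4},{"dx": 23,"dy": -43,"dz": 4},{},{}]}}

```text
invalid input at $.deltas[0]: expected keys dx, dy, dz, rx, ry, rz, fingers
```

Run:
```python
from h import *
c=cam("wrist","w1.png"); print(np.round(c["hand_eye"],3).tolist(),np.round(c["intrinsics"],1).tolist(),np.round(c["extrinsics"],3).tolist()); print(env.get_state()["tcp_pos"],env.get_state()["joint_pos"])
```

```text
[[-0.0, -0.952, -0.305, 0.077], [1.0, 0.0, -0.001, 0.0], [0.001, -0.305, 0.952, -0.07], [0.0, 0.0, 0.0, 1.0]] [[370.1, 0.0, 279.5], [0.0, 370.1, 207.6], [0.0, 0.0, 1.0]] [[0.301, 0.908, 0.291, 0.1], [0.954, -0.287, -0.092, 0.572], [-0.001, 0.305, -0.952, 0.374], [0.0, 0.0, 0.0, 1.0]]
[0.1731191  0.54835307 0.30390954] [ 1.12541673e+00  3.13209730e-01  4.60802223e-02  1.30358530e+00
 -3.91994362e-07  1.43124989e+00]
```

View pics/w1.png

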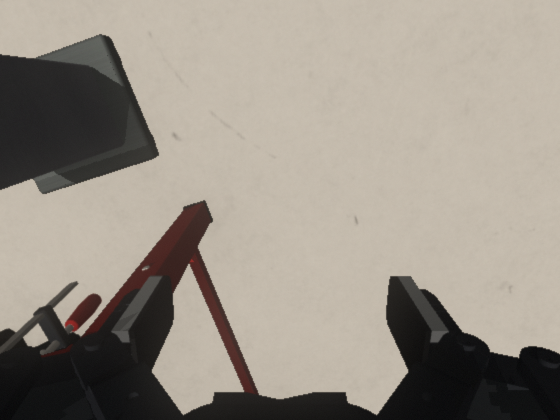

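All seven keys are needed in every row. The wrist view so far shows only the floor and the fingers.

>>> {"method": "servo_tool", "body": {"deltas": [{"dx": 23,"dy": -43,"dz": 4,"rx": 0,"ry": 0,"rz": 0,"fingers": -1},{"dx": 23,"dy": -43,"dz": 4,"rx": 0,"ry": 0,"rz": 0,"fingers": -1},{"dx": 23,"dy": -43,"dz": 4,"rx": 0,"ry": 0,"rz": 0,"fingers": -1},{"dx": 23,"dy": -43,"dz": 4,"rx": 0,"ry": 0,"rz": 0,"fingers": -1},{"dx": 23,"dy": -43,"dz": 4,"rx": 0,"ry": 0,"rz": 0,"fingers": -1},{"dx": 23,"dy": -43,"dz": 4,"rx": 0,"ry": 0,"rz": 0.1,"fingers": -1},{"dx": 23,"dy": -43,"dz": 4,"rx": 0,"ry": 0,"rz": 0.1,"fingers": -1},{"dx": 23,"dy": -43,"dz": 4,"rx": 0,"ry": 0,"rz": 0.1,"fingers": -1}]}}

```text
clock: 2.1
tcp_pos: [0.3576, 0.2026, 0.3364]
orientation: [0.001, 0.001, 1.0, 0.0]
wrist_force: [1.0, 0.7, 0.5]
finger_gap: 0.0857
```

>>> {"method": "servo_tool", "body": {"deltas": [{"dx": 23,"dy": -43,"dz": 4,"rx": 0,"ry": 0,"rz": 0.1,"fingers": -1},{"dx": 23,"dy": -43,"dz": 4,"rx": 0,"ry": 0,"rz": 0,"fingers": -1},{"dx": 23,"dy": -43,"dz": 4,"rx": 0,"ry": 0,"rz": 0,"fingers": -1},{"dx": 23,"dy": -43,"dz": 4,"rx": 0,"ry": 0,"rz": 0,"fingers": -1},{"dx": 0,"dy": 0,"dz": 0,"rx": 0,"ry": 0,"rz": 0,"fingers": -1},{"dx": 0,"dy": 0,"dz": 0,"rx": 0,"ry": 0,"rz": 0,"fingers": -1}]}}

```text
clock: 2.7
tcp_pos: [0.4493, 0.0313, 0.3517]
orientation: [-0.0, -0.046, 0.999, 0.0]
wrist_force: [-0.6, -0.5, -0.3]
finger_gap: 0.0853
```

Run:
```python
from h import *
c=cam("wrist","w2.png"); s=env.get_state(); print(s["tcp_pos"],s["joint_pos"],s["orientation"])
for t in("clamp_frame","turnbuckle","jaw_near","jaw_far"):
    for d in cut_out(t,"wrist")[:2]: print(t,d["confidence"],d["extent"])
C=np.array([.517,.034]);
```

```text
[0.44875334 0.03234835 0.35171556] [-1.07053713e-01  5.98318407e-02 -1.50097907e-01  1.36187902e+00
  4.92798319e-04 -2.00197704e-01] [-4.62552716e-04 -4.65550303e-02  9.98915568e-01  3.20959953e-04]
clamp_frame 0.7 [161.6, 109.6, 426.0, 335.6]
turnbuckle 0.79 [297.9, 214.1, 423.1, 285.8]
jaw_near 0.92 [174.0, 146.7, 382.3, 218.0]
jaw_near 0.3 [160.7, 108.3, 427.2, 334.1]
jaw_far 0.74 [183.9, 268.0, 373.2, 334.1]
```

View pics/w2.png

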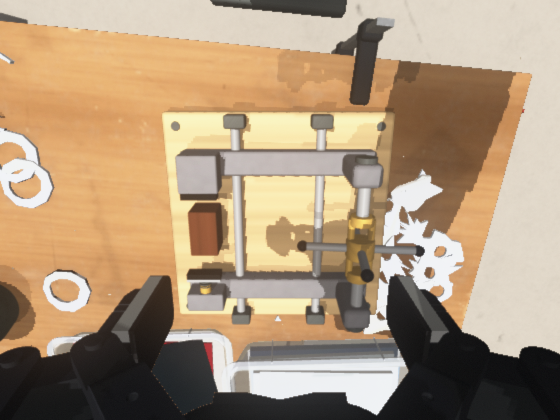

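The wrist view shows the whole clamp. Board corners are at about (163,113), (393,112) and (178,314), the bed is at (206,229), and the bar balls are at (302,246), (420,251) and (367,275, the upper one). I'll fit the pose to these.

Run:
```python
from h import *
from scipy.optimize import least_squares as LS
c=cam("wrist"); im=c["img"]; hsv=cv2.cvtColor(im,cv2.COLOR_RGB2HSV)
b=np.zeros(im.shape[:2],bool); b[195:265,183:228]=True
m=(b&(im.max(2)<150)&(hsv[...,1]>120)).astype(np.uint8)
print("bed px",cv2.boundingRect(m),m.sum(), rect(c,m,.055))
# top face only: brighter
ys,xs=np.nonzero(m); v=hsv[...,2][m>0]; print(np.percentile(v,[5,25,50,75,95]))
# balls: dark
g=im.max(2)
balls=[]
for u,vv in((302,246),(420,251),(367,275)):
    w=np.zeros_like(b); w[vv-9:vv+10,u-9:u+10]=True
    q=w&(g<60); yy,xx=np.nonzero(q); balls.append((xx.mean(),yy.mean())); print(balls[-1],q.sum())
K=np.array([(163,113),(393,112),(178,314)]+balls,float)
def model(p):
    x,y,a,th,yb=p; X=np.array([np.cos(a),np.sin(a)]); Y=np.array([-X[1],X[0]]); P=[]
    for s,t in((-.125,-.125),(-.125,.125),(.125,-.125)): P.append([*(np.array([x,y])+s*X+t*Y),.018])
    for k in(1,-1,0):   # k=1: left ball, -1: right, 0: top
        f=th+k*np.pi/2; P.append([*(np.array([x,y])+(yb-.056*np.sin(f))*Y),.09+.056*np.cos(f)])
    return np.array(P)
r=LS(lambda p:(proj(c,model(p))-K).ravel(),[.517,.034,.09,.2,.08],loss="soft_l1")
print(r.x.round(4),(proj(c,model(r.x))-K).round(1).tolist())
x,y,a,th,yb=r.x
for n,t in(("bed",yb-.16),("buckle",yb)): print(n,x-t*np.sin(a),y+t*np.cos(a))
```

```text
bed px (186, 203, 34, 52) 876 [519.1 -42.2 520.1 -41.6  57.8  33.4   5.5]
[ 75.  87. 143. 147. 149.]
(np.float64(nan), np.float64(nan)) 0
(np.float64(416.2857142857143), np.float64(251.73214285714286)) 56
(np.float64(362.89830508474574), np.float64(275.9406779661017)) 118<stdin>:14: RuntimeWarning: Mean of empty slice.
  ret = ret.dtype.type(ret / rcount)
Traceback (most recent call last):
ValueError: Residuals are not finite in the initial point.
```

Run:
```python
from h import *
from scipy.optimize import least_squares as LS
c=cam("wrist"); im=c["img"]; hsv=cv2.cvtColor(im,cv2.COLOR_RGB2HSV)
b=np.zeros(im.shape[:2],bool); b[195:265,183:228]=True
m=(b&(im.max(2)<160)&(im.max(2)>115)&(hsv[...,1]>150))
print("bed top",m.sum(),cv2.boundingRect(m.astype(np.uint8)),rect(c,m,.055))
ys,xs=np.nonzero(m)
K=np.array([(163,113),(393,112),(178,314),(302,246),(420,251.5),(367,275)],float)
def model(p):
    x,y,a,th,yb=p; X=np.array([np.cos(a),np.sin(a)]); Y=np.array([-X[1],X[0]]); P=[]
    for s,t in((-.125,-.125),(-.125,.125),(.125,-.125)): P.append([*(np.array([x,y])+s*X+t*Y),.018])
    for k in(1,-1,0):
        f=th+k*np.pi/2; P.append([*(np.array([x,y])+(yb-.056*np.sin(f))*Y),.09+.056*np.cos(f)])
    return np.array(P)
r=LS(lambda p:(proj(c,model(p))-K).ravel(),[.517,.034,.09,.2,.08],loss="soft_l1")
print(r.x.round(4),(proj(c,model(r.x))-K).round(1).tolist())
x,y,a,th,yb=r.x
for n,t in(("bed",yb-.16),("buckle",yb)): print(n,x-t*np.sin(a),y+t*np.cos(a))
```

```text
bed top 962 (186, 213, 28, 42) [526.3 -44.6 526.  -44.1  47.   27.5   5.3]
[0.5193 0.0368 0.0961 0.1089 0.0818] [[-4.5, -1.1], [1.9, -0.0], [0.1, 1.9], [0.8, -0.1], [-0.4, -0.4], [-0.2, 0.9]]
bed 0.5268371458540556 -0.040971593759860446
buckle 0.5114808925069276 0.11828978097720136
```

>>> {"method": "servo_tool", "body": {"deltas": [{"dx": 12.7,"dy": -47.4,"dz": -12,"rx": 0,"ry": 0,"rz": 0.048,"fingers": -0.4},{"dx": 12.7,"dy": -47.4,"dz": -12,"rx": 0,"ry": 0,"rz": 0.048,"fingers": -0.4},{"dx": 12.7,"dy": -47.4,"dz": -12,"rx": 0,"ry": 0,"rz": 0.048,"fingers": -0.4},{"dx": 12.7,"dy": -47.4,"dz": -12,"rx": 0,"ry": 0,"rz": 0.048,"fingers": -0.4},{"dx": 12.7,"dy": -47.4,"dz": -12,"rx": 0,"ry": 0,"rz": 0.048,"fingers": -0.4},{"dx": 12.7,"dy": -47.4,"dz": -12,"rx": 0,"ry": 0,"rz": 0.048,"fingers": -0.4},{"dx": 12.7,"dy": -47.4,"dz": -12,"rx": 0,"ry": 0,"rz": 0.048,"fingers": -0.4},{"dx": 12.7,"dy": -47.4,"dz": -12,"rx": 0,"ry": 0,"rz": 0.048,"fingers": -0.4}]}}

```text
clock: 3.85
tcp_pos: [0.5504, -0.344, 0.2565]
orientation: [0.0, -0.238, 0.971, -0.0]
wrist_force: [0.4, 0.5, -0.1]
finger_gap: 0.0597
```

>>> {"method": "servo_tool", "body": {"deltas": [{"dx": 0,"dy": 0,"dz": -25,"rx": 0,"ry": 0,"rz": 0,"fingers": -0.4},{"dx": 0,"dy": 0,"dz": -25,"rx": 0,"ry": 0,"rz": 0,"fingers": -0.4},{"dx": 0,"dy": 0,"dz": 0,"rx": 0,"ry": 0,"rz": 0,"fingers": -0.4},{"dx": 0,"dy": 0,"dz": 0,"rx": 0,"ry": 0,"rz": 0,"fingers": -0.4}]}}

```text
clock: 4.25
tcp_pos: [0.5498, -0.342, 0.2069]
orientation: [-0.0, -0.237, 0.971, 0.001]
wrist_force: [0.3, -0.0, 0.5]
finger_gap: 0.0598
```

Run:
```python
from h import *
c=cam("wrist","w3.png"); s=env.get_state(); print(s["tcp_pos"],s["joint_pos"],s["finger_gap"])
Rm=R.from_quat(np.roll(s["orientation"],-1)).as_matrix(); print("tool y deg",np.degrees(np.arctan2(Rm[1,1],Rm[0,1])),Rm[:,2])
for d in cut_out("tile","wrist")[:3]: print(d["confidence"],d["extent"],rect(c,d["region"],.007))
```

```text
[ 0.55025716 -0.34240539  0.20811109] [-6.80394677e-01  4.93208360e-01  7.95486496e-02  1.15621471e+00
  2.90674972e-05 -1.15978415e+00] 0.0599755580888359
tool y deg 117.46698493515993 [ 7.34908712e-04 -5.57377879e-04 -9.99999575e-01]
0.76 [245.4, 154.6, 299.0, 233.2] [ 550.7 -348.7  551.7 -348.1   61.3   42.1   27.3]
0.16 [59.7, 184.4, 141.6, 256.3] [ 630.7 -456.9  629.9 -458.3   65.8   55.2   -6.7]
```

View pics/w3.png

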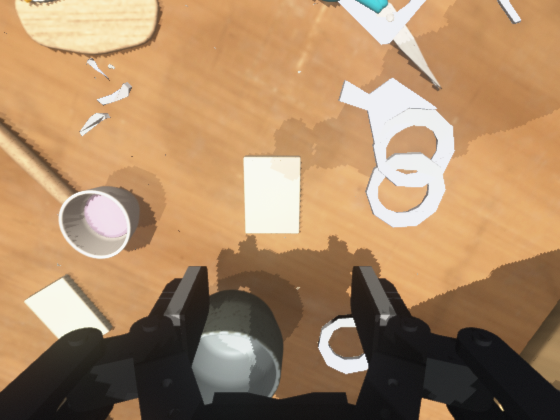

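The tile is at (272,195) px, which is world (551,-348) mm at 27.3°. The size matches (61x42).

>>> {"method": "servo_tool", "body": {"deltas": [{"dx": 0.8,"dy": -5.8,"dz": -24,"rx": 0,"ry": 0,"rz": 0,"fingers": -0.3},{"dx": 0,"dy": 0,"dz": -24,"rx": 0,"ry": 0,"rz": 0,"fingers": -0.3},{"dx": 0,"dy": 0,"dz": -24,"rx": 0,"ry": 0,"rz": 0,"fingers": -0.3},{"dx": 0,"dy": 0,"dz": -24,"rx": 0,"ry": 0,"rz": 0,"fingers": -0.3},{"dx": 0,"dy": 0,"dz": -24,"rx": 0,"ry": 0,"rz": 0,"fingers": -0.3},{"dx": 0,"dy": 0,"dz": -4,"rx": 0,"ry": 0,"rz": 0,"fingers": -0.3},{"dx": 0,"dy": 0,"dz": 0,"rx": 0,"ry": 0,"rz": 0,"fingers": -0.3}]}}

```text
clock: 5.05
tcp_pos: [0.5508, -0.3486, 0.0838]
orientation: [0.0, -0.237, 0.971, -0.0]
wrist_force: [0.8, -0.1, 0.0]
finger_gap: 0.0555
```

>>> {"method": "servo_tool", "body": {"deltas": [{"dx": 0,"dy": 0,"dz": -2,"rx": 0,"ry": 0,"rz": 0,"fingers": -0.3},{"dx": 0,"dy": 0,"dz": -2,"rx": 0,"ry": 0,"rz": 0,"fingers": -0.3},{"dx": 0,"dy": 0,"dz": 0,"rx": 0,"ry": 0,"rz": 0,"fingers": -0.3}]}}

```text
clock: 5.35
tcp_pos: [0.551, -0.3491, 0.08]
orientation: [0.001, -0.237, 0.972, -0.001]
wrist_force: [-0.8, 0.3, 0.3]
finger_gap: 0.0556
```

>>> {"method": "servo_tool", "body": {"deltas": [{"dx": 0,"dy": 0,"dz": -2,"rx": 0,"ry": 0,"rz": 0,"fingers": -0.3},{"dx": 0,"dy": 0,"dz": 0,"rx": 0,"ry": 0,"rz": 0,"fingers": -0.3}]}}

```text
clock: 5.55
tcp_pos: [0.5505, -0.3488, 0.077]
orientation: [0.0, -0.237, 0.972, 0.0]
wrist_force: [-0.5, -0.3, 0.4]
finger_gap: 0.0555
```

>>> {"method": "servo_tool", "body": {"deltas": [{"dx": 0,"dy": 0,"dz": -2,"rx": 0,"ry": 0,"rz": 0,"fingers": -0.1},{"dx": 0,"dy": 0,"dz": -1,"rx": 0,"ry": 0,"rz": 0,"fingers": -0.1},{"dx": 0,"dy": 0,"dz": 0,"rx": 0,"ry": 0,"rz": 0,"fingers": -0.1}]}}

```text
clock: 5.85
tcp_pos: [0.5503, -0.3487, 0.0736]
orientation: [-0.0, -0.237, 0.972, 0.0]
wrist_force: [0.2, 0.1, -0.5]
finger_gap: 0.047
```

>>> {"method": "servo_tool", "body": {"deltas": [{"dx": 0,"dy": 0,"dz": -1,"rx": 0,"ry": 0,"rz": 0,"fingers": -0.1},{"dx": 0,"dy": 0,"dz": 0,"rx": 0,"ry": 0,"rz": 0,"fingers": -0.1}]}}

```text
clock: 6.05
tcp_pos: [0.5504, -0.3487, 0.0727]
orientation: [-0.0, -0.237, 0.972, 0.0]
wrist_force: [-0.1, -0.3, 0.4]
finger_gap: 0.0468
```

>>> {"method": "servo_tool", "body": {"deltas": [{"dx": 0,"dy": 0,"dz": -1,"rx": 0,"ry": 0,"rz": 0,"fingers": -0.1},{"dx": 0,"dy": 0,"dz": 0,"rx": 0,"ry": 0,"rz": 0,"fingers": -0.1}]}}

```text
clock: 6.25
tcp_pos: [0.5504, -0.3487, 0.0718]
orientation: [-0.0, -0.237, 0.972, 0.0]
wrist_force: [-0.9, -0.9, 0.4]
finger_gap: 0.0469
```

>>> {"method": "servo_tool", "body": {"deltas": [{"dx": 0,"dy": 0,"dz": -1,"rx": 0,"ry": 0,"rz": 0,"fingers": -0.1},{"dx": 0,"dy": 0,"dz": 0,"rx": 0,"ry": 0,"rz": 0,"fingers": 0.2},{"dx": 0,"dy": 0,"dz": 0,"rx": 0,"ry": 0,"rz": 0,"fingers": 0.2},{"dx": 0,"dy": 0,"dz": 0,"rx": 0,"ry": 0,"rz": 0,"fingers": 0.2}], "newtons": 25}}

```text
clock: 6.65
tcp_pos: [0.5506, -0.3489, 0.0711]
orientation: [0.0, -0.237, 0.972, -0.0]
wrist_force: [0.5, -0.2, 0.9]
finger_gap: 0.0413
```

>>> {"method": "servo_tool", "body": {"deltas": [{"dx": 0,"dy": 0,"dz": 8,"rx": 0,"ry": 0,"rz": 0,"fingers": 0.2},{"dx": 0,"dy": 0,"dz": 20,"rx": 0,"ry": 0,"rz": 0,"fingers": 0.2},{"dx": 0,"dy": 0,"dz": 20,"rx": 0,"ry": 0,"rz": 0,"fingers": 0.2},{"dx": 0,"dy": 0,"dz": 20,"rx": 0,"ry": 0,"rz": 0,"fingers": 0.2},{"dx": 0,"dy": 0,"dz": 20,"rx": 0,"ry": 0,"rz": 0,"fingers": 0.2},{"dx": 0,"dy": 0,"dz": 20,"rx": 0,"ry": 0,"rz": 0,"fingers": 0.2},{"dx": 0,"dy": 0,"dz": 20,"rx": 0,"ry": 0,"rz": 0,"fingers": 0.2}]}}

```text
clock: 7.35
tcp_pos: [0.5503, -0.3486, 0.2001]
orientation: [-0.0, -0.237, 0.972, 0.0]
wrist_force: [-0.1, -1.3, -0.6]
finger_gap: 0.0414
```

>>> {"method": "servo_tool", "body": {"deltas": [{"dx": -3.5,"dy": 43.5,"dz": 0,"rx": 0,"ry": 0,"rz": -0.055,"fingers": 0.2},{"dx": -3.5,"dy": 43.5,"dz": 0,"rx": 0,"ry": 0,"rz": -0.055,"fingers": 0.2},{"dx": -3.5,"dy": 43.5,"dz": 0,"rx": 0,"ry": 0,"rz": -0.055,"fingers": 0.2},{"dx": -3.5,"dy": 43.5,"dz": 0,"rx": 0,"ry": 0,"rz": -0.055,"fingers": 0.2},{"dx": -3.5,"dy": 43.5,"dz": 0,"rx": 0,"ry": 0,"rz": -0.055,"fingers": 0.2},{"dx": -3.5,"dy": 43.5,"dz": 0,"rx": 0,"ry": 0,"rz": -0.055,"fingers": 0.2},{"dx": -3.5,"dy": 43.5,"dz": 0,"rx": 0,"ry": 0,"rz": -0.055,"fingers": 0.2},{"dx": 0,"dy": 0,"dz": 0,"rx": 0,"ry": 0,"rz": 0,"fingers": 0.2}]}}

```text
clock: 8.15
tcp_pos: [0.5245, -0.0396, 0.1993]
orientation: [-0.001, -0.049, 0.999, 0.001]
wrist_force: [0.6, -0.7, -0.1]
finger_gap: 0.0412
```

>>> {"method": "servo_tool", "body": {"deltas": [{"dx": 0,"dy": 0,"dz": -20,"rx": 0,"ry": 0,"rz": 0,"fingers": 0.2},{"dx": 0,"dy": 0,"dz": 0,"rx": 0,"ry": 0,"rz": 0,"fingers": 0.2},{"dx": 0,"dy": 0,"dz": 0,"rx": 0,"ry": 0,"rz": 0,"fingers": 0.2}]}}

```text
clock: 8.45
tcp_pos: [0.5257, -0.0447, 0.179]
orientation: [-0.001, -0.046, 0.999, 0.0]
wrist_force: [0.5, -0.4, 0.1]
finger_gap: 0.0413
```

Run:
```python
from h import *
c=cam("wrist","w4.png"); s=env.get_state(); print(s["tcp_pos"],s["finger_gap"])
Rm=R.from_quat(np.roll(s["orientation"],-1)).as_matrix(); print("tool y deg",np.degrees(np.arctan2(Rm[1,1],Rm[0,1])))
for d in cut_out("tile","wrist")[:2]: print(d["confidence"],d["extent"],rect(c,d["region"],s["tcp_pos"][2]-.071+.008))
```

```text
[ 0.52609411 -0.0449206   0.17936494] 0.0410359634045401
tool y deg 95.29812312483587
0.6 [228.9, 216.1, 333.4, 353.6] [524.  -45.3 525.8 -45.   61.8  41.9   5.6]
0.21 [203.8, 1.5, 560.0, 407.5] [471.9  -5.3 498.5   3.3 163.4 151.8   5.2]
```

View pics/w4.png

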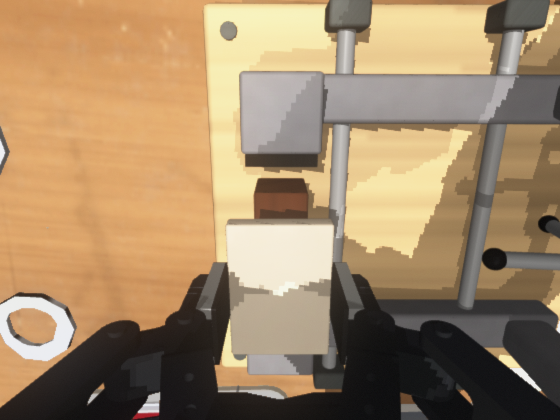

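The tile is held squarely over the bed. Both are centred at column 281, and the bed's near edge is visible at row ~180. I'll check that edge numerically.

Run:
```python
from h import *
c=cam("wrist"); a=np.radians(5.3); X=np.array([np.cos(a),np.sin(a)])
p=plane(c,[(256,180),(306,180)],.055)[:,:2]; print(p*1000, (p.mean(0)+.025*X)*1000, np.linalg.norm(p[0]-p[1]))
im=c["img"]; print([tuple(im[r,281]) for r in range(170,200,3)])
```

```text
[[497.10233645 -60.92076399]
 [494.62301624 -34.13852011]] [520.7557938  -45.22037736] 0.026896758472663235
[(np.uint8(233), np.uint8(203), np.uint8(145)), (np.uint8(234), np.uint8(202), np.uint8(144)), (np.uint8(140), np.uint8(107), np.uint8(74)), (np.uint8(72), np.uint8(50), np.uint8(37)), (np.uint8(76), np.uint8(53), np.uint8(38)), (np.uint8(77), np.uint8(54), np.uint8(39)), (np.uint8(77), np.uint8(54), np.uint8(40)), (np.uint8(114), np.uint8(71), np.uint8(50)), (np.uint8(123), np.uint8(77), np.uint8(52)), (np.uint8(124), np.uint8(78), np.uint8(53))]
```

>>> {"method": "servo_tool", "body": {"deltas": [{"dx": 0,"dy": 0,"dz": -20,"rx": 0,"ry": 0,"rz": 0,"fingers": 0.2},{"dx": 0,"dy": 0,"dz": -20,"rx": 0,"ry": 0,"rz": 0,"fingers": 0.2},{"dx": 0,"dy": 0,"dz": -8,"rx": 0,"ry": 0,"rz": 0,"fingers": 0.2},{"dx": 0,"dy": 0,"dz": -2,"rx": 0,"ry": 0,"rz": 0,"fingers": 0.2},{"dx": 0,"dy": 0,"dz": 0,"rx": 0,"ry": 0,"rz": 0,"fingers": 0.2}]}}

```text
clock: 9.1
tcp_pos: [0.5262, -0.0445, 0.1293]
orientation: [0.0, -0.046, 0.999, 0.0]
wrist_force: [0.4, 0.3, -0.4]
finger_gap: 0.0413
```

>>> {"method": "servo_tool", "body": {"deltas": [{"dx": 0,"dy": 0,"dz": -1.5,"rx": 0,"ry": 0,"rz": 0,"fingers": 0.2},{"dx": 0,"dy": 0,"dz": 0,"rx": 0,"ry": 0,"rz": 0,"fingers": 0.2}]}}

```text
clock: 9.3
tcp_pos: [0.5265, -0.0444, 0.1281]
orientation: [0.001, -0.047, 0.999, -0.0]
wrist_force: [0.1, 0.3, -0.5]
finger_gap: 0.0411
```

>>> {"method": "servo_tool", "body": {"deltas": [{"dx": 0,"dy": 0,"dz": -1,"rx": 0,"ry": 0,"rz": 0,"fingers": 0.2},{"dx": 0,"dy": 0,"dz": 0,"rx": 0,"ry": 0,"rz": 0,"fingers": 0.2}]}}

```text
clock: 9.5
tcp_pos: [0.5261, -0.0443, 0.1266]
orientation: [0.0, -0.047, 0.999, -0.0]
wrist_force: [0.0, 0.5, -1.3]
finger_gap: 0.0415
```

>>> {"method": "servo_tool", "body": {"deltas": [{"dx": 0,"dy": 0,"dz": -0.7,"rx": 0,"ry": 0,"rz": 0,"fingers": 0.2},{"dx": 0,"dy": 0,"dz": 0,"rx": 0,"ry": 0,"rz": 0,"fingers": 0.2}]}}

```text
clock: 9.7
tcp_pos: [0.5261, -0.0443, 0.126]
orientation: [0.0, -0.047, 0.999, 0.0]
wrist_force: [-0.9, 0.4, 2.3]
finger_gap: 0.041
```

>>> {"method": "servo_tool", "body": {"deltas": [{"dx": 0,"dy": 0,"dz": -0.5,"rx": 0,"ry": 0,"rz": 0,"fingers": 0.2},{"dx": 0,"dy": 0,"dz": 0,"rx": 0,"ry": 0,"rz": 0,"fingers": 0.2}]}}

```text
clock: 9.9
tcp_pos: [0.5261, -0.0443, 0.126]
orientation: [0.0, -0.047, 0.999, -0.0]
wrist_force: [-1.9, 0.5, 5.6]
finger_gap: 0.041
```

>>> {"method": "servo_tool", "body": {"deltas": [{"dx": 0,"dy": 0,"dz": 0,"rx": 0,"ry": 0,"rz": 0,"fingers": -0.25},{"dx": 0,"dy": 0,"dz": 0,"rx": 0,"ry": 0,"rz": 0,"fingers": -0.25},{"dx": 0,"dy": 0,"dz": 0,"rx": 0,"ry": 0,"rz": 0,"fingers": -0.25},{"dx": 0,"dy": 0,"dz": 15,"rx": 0,"ry": 0,"rz": 0,"fingers": -0.25},{"dx": 0,"dy": 0,"dz": 20,"rx": 0,"ry": 0,"rz": 0,"fingers": -0.25},{"dx": 0,"dy": 0,"dz": 20,"rx": 0,"ry": 0,"rz": 0,"fingers": -0.25},{"dx": 0,"dy": 0,"dz": 30,"rx": 0,"ry": 0,"rz": 0,"fingers": -0.25},{"dx": 0,"dy": 0,"dz": 30,"rx": 0,"ry": 0,"rz": 0,"fingers": -0.25}]}}

```text
clock: 10.7
tcp_pos: [0.5256, -0.0442, 0.2407]
orientation: [-0.001, -0.047, 0.999, 0.0]
wrist_force: [0.5, 0.5, -0.0]
finger_gap: 0.0538
```

>>> {"method": "servo_tool", "body": {"deltas": [{"dx": -10,"dy": 20,"dz": 25,"rx": 0,"ry": 0,"rz": 0,"fingers": 1},{"dx": -10,"dy": 25,"dz": 25,"rx": 0,"ry": 0,"rz": 0,"fingers": 1},{"dx": -10,"dy": 25,"dz": 0,"rx": 0,"ry": 0,"rz": 0,"fingers": 1},{"dx": -10,"dy": 0,"dz": 0,"rx": 0,"ry": 0,"rz": 0,"fingers": 1},{"dx": -10,"dy": 0,"dz": 0,"rx": 0,"ry": 0,"rz": 0,"fingers": 1},{"dx": 0,"dy": 0,"dz": 0,"rx": 0,"ry": 0,"rz": 0,"fingers": 1},{"dx": 0,"dy": 0,"dz": 0,"rx": 0,"ry": 0,"rz": 0,"fingers": 1}]}}

```text
clock: 11.4
tcp_pos: [0.4759, 0.0251, 0.2898]
orientation: [-0.0, -0.046, 0.999, 0.0]
wrist_force: [0.5, 0.0, -0.2]
finger_gap: -0.0002
```

Run:
```python
from h import *
c=cam("wrist","w5.png"); s=env.get_state(); print(s["tcp_pos"],s["finger_gap"],s["wrist_force"])
for d in cut_out("tile","wrist")[:2]: print(d["confidence"],d["extent"],rect(c,d["region"],.063))
```

```text
[0.47617531 0.0250185  0.28986924] 6.3014155882636e-05 [ 0.14256313 -1.52336469  0.69978851]
0.62 [171.2, 201.7, 220.3, 265.3] [525.9 -44.1 526.7 -44.   61.3  43.9   5.3]
```

View pics/w5.png

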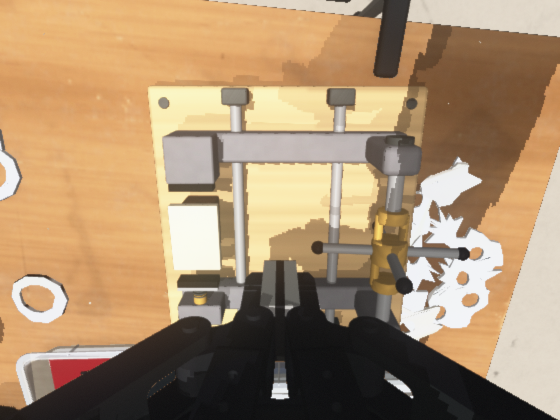

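The tile lies flat on the bed at (195,237) px, which is world (526,-44) mm at 5.3°. The balls are at (318,247), (463,253) and (404,285), the last being the upper one. I'll fit the buckle centre and angle.

```bash
cat >> h.py <<'E'
from scipy.optimize import least_squares as LS
A=np.radians(5.3); CX=np.array([np.cos(A),np.sin(A)]); CY=np.array([-CX[1],CX[0]])
def ball(b,f,r=.056): return np.array([*(b[:2]-r*np.sin(f)*CY),.09+r*np.cos(f)])
def fit(c,K,ks,th0=.1):
    r=LS(lambda p:(proj(c,[ball(p[:2],p[2]+k*np.pi/2) for k in ks])-K).ravel(),[.511,.115,th0],loss="soft_l1")
    return r.x,r.fun
E
python3 - <<'E'
from h import *
c=cam("wrist"); im=c["img"]; g=im.max(2)
for u,v in((318,247),(463,253),(404,285)):
    q=np.zeros_like(g); q[v-10:v+11,u-10:u+11]=(g[v-10:v+11,u-10:u+11]<70); 
    n,l,st,ce=cv2.connectedComponentsWithStats(q); print([(s[:5].tolist(),cc.round(1).tolist()) for s,cc in zip(st[1:],ce[1:]) if s[4]>15])
x,f=fit(c,np.array([(318,247),(463,253),(404,285)],float),(1,-1,0)); print(x.round(4),f.round(1))
for t in np.arange(0,.3,.1): print(t,proj(c,[ball(x,t+k*np.pi/2) for k in(1,-1,0)]).round(0).tolist())
E
```

```text
[([312, 241, 11, 12, 92], [317.3, 246.6])]
[([458, 247, 12, 12, 110], [463.2, 252.6])]
[([396, 276, 16, 17, 221], [403.4, 284.3])]
[0.5124 0.1151 0.1068] [ 0.2 -0.2 -0.1 -0.   0.   0.2]
0.0 [[318.0, 250.0], [460.0, 250.0], [413.0, 285.0]]
0.1 [[318.0, 247.0], [463.0, 253.0], [405.0, 285.0]]
0.2 [[319.0, 244.0], [465.0, 256.0], [396.0, 285.0]]
```

>>> {"method": "servo_tool", "body": {"deltas": [{"dx": 8.6,"dy": 27.5,"dz": 0,"rx": 0,"ry": 0,"rz": 0,"fingers": 1},{"dx": 8.6,"dy": 27.5,"dz": 0,"rx": 0,"ry": 0,"rz": 0,"fingers": 1},{"dx": 8.6,"dy": 27.5,"dz": 0,"rx": 0,"ry": 0,"rz": 0,"fingers": 1},{"dx": 8.6,"dy": 27.5,"dz": 0,"rx": 0,"ry": 0,"rz": 0,"fingers": 1},{"dx": 0,"dy": 0,"dz": -20,"rx": 0,"ry": 0,"rz": 0,"fingers": 1},{"dx": 0,"dy": 0,"dz": -20,"rx": 0,"ry": 0,"rz": 0,"fingers": 1},{"dx": 0,"dy": 0,"dz": -20,"rx": 0,"ry": 0,"rz": 0,"fingers": 1}], "newtons": 40}}

```text
clock: 12.25
tcp_pos: [0.5109, 0.1359, 0.2292]
orientation: [0.0, -0.047, 0.999, 0.0]
wrist_force: [0.0, 1.2, 0.1]
finger_gap: 0.0
```

>>> {"method": "servo_tool", "body": {"deltas": [{"dx": 0,"dy": 0,"dz": -8,"rx": 0,"ry": 0,"rz": 0,"fingers": 1},{"dx": 0,"dy": 0,"dz": -8,"rx": 0,"ry": 0,"rz": 0,"fingers": 1},{"dx": 0,"dy": 0,"dz": 0,"rx": 0,"ry": 0,"rz": 0,"fingers": 1}]}}

```text
clock: 12.55
tcp_pos: [0.5103, 0.1355, 0.2135]
orientation: [-0.001, -0.046, 0.999, -0.0]
wrist_force: [0.0, 0.2, -0.6]
finger_gap: 0.0002
```

>>> {"method": "servo_tool", "body": {"deltas": [{"dx": 0.5,"dy": -5,"dz": 0,"rx": 0,"ry": 0,"rz": 0,"fingers": 1},{"dx": 0.5,"dy": -5,"dz": -0.6,"rx": 0,"ry": 0,"rz": 0,"fingers": 1},{"dx": 0,"dy": 0,"dz": 0,"rx": 0,"ry": 0,"rz": 0,"fingers": 1}]}}

```text
clock: 12.85
tcp_pos: [0.512, 0.1255, 0.2145]
orientation: [0.001, -0.046, 0.999, 0.001]
wrist_force: [-0.2, 2.8, 1.1]
finger_gap: -0.0002
```

>>> {"method": "servo_tool", "body": {"deltas": [{"dx": 0.5,"dy": -5,"dz": -1.1,"rx": 0,"ry": 0,"rz": 0,"fingers": 1},{"dx": 0.5,"dy": -5,"dz": -1.6,"rx": 0,"ry": 0,"rz": 0,"fingers": 1}]}}

```text
clock: 13.05
tcp_pos: [0.513, 0.1167, 0.2129]
orientation: [0.001, -0.047, 0.999, 0.002]
wrist_force: [-2.9, 5.9, 12.1]
finger_gap: -0.0002
```

>>> {"method": "servo_tool", "body": {"deltas": [{"dx": 0.5,"dy": -5,"dz": -2.2,"rx": 0,"ry": 0,"rz": 0,"fingers": 1},{"dx": 0.5,"dy": -5,"dz": -2.8,"rx": 0,"ry": 0,"rz": 0,"fingers": 1}]}}

```text
clock: 13.25
tcp_pos: [0.5146, 0.1061, 0.2089]
orientation: [0.003, -0.047, 0.999, 0.001]
wrist_force: [-1.2, 4.5, 10.8]
finger_gap: -0.0001
```

>>> {"method": "servo_tool", "body": {"deltas": [{"dx": 0.4,"dy": -5,"dz": -3.6,"rx": 0,"ry": 0,"rz": 0,"fingers": 1},{"dx": 0.4,"dy": -5,"dz": -4.5,"rx": 0,"ry": 0,"rz": 0,"fingers": 1}]}}

```text
clock: 13.45
tcp_pos: [0.516, 0.0962, 0.2003]
orientation: [0.003, -0.047, 0.999, 0.001]
wrist_force: [-0.4, 4.5, 8.1]
finger_gap: -0.0004
```

Run:
```python
from h import *
c=cam("wrist","w6.png"); s=env.get_state(); print(s["tcp_pos"],s["wrist_force"],s["ft_torque"])
```

```text
[0.51559185 0.09542855 0.1992064 ] [2.07073485 3.16085077 4.17746784] [ 0.52990379 -0.22240155  0.01036565]
```

View pics/w6.png

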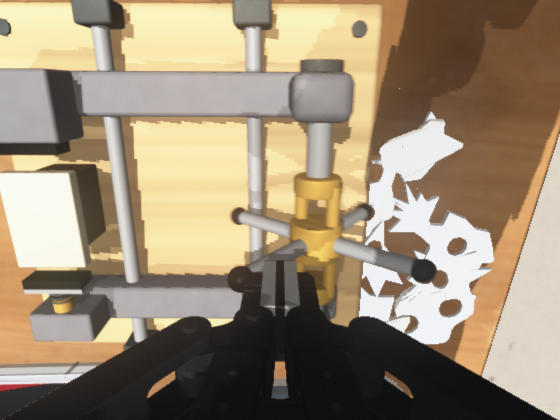

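The push worked. The balls are now at (240,278) for the pushed bar, (424,270) for the next one, and (238,215) and (370,212) for the lower ones.

Run:
```python
from h import *
c=cam("wrist")
x,f=fit(c,np.array([(240,278),(238,215),(424,270),(370,212)],float),(0,1,-1,2),.8); print(x.round(4),f.round(1))
for t in (.7,.8,.9): print(t,proj(c,[ball([.5122,.115],t+k*np.pi/2) for k in(0,1,-1,2)]).round(0).tolist())
```

```text
[0.5108 0.114  0.6947] [-0.8  0.2  2.8  0.1  0.9  0.1 -3.1 -0.6]
0.7 [[241.0, 281.0], [243.0, 217.0], [426.0, 273.0], [369.0, 214.0]]
0.8 [[232.0, 277.0], [249.0, 215.0], [421.0, 278.0], [377.0, 216.0]]
0.9 [[225.0, 272.0], [257.0, 213.0], [414.0, 282.0], [384.0, 218.0]]
```

>>> {"method": "servo_tool", "body": {"deltas": [{"dx": -0.5,"dy": 5,"dz": 20,"rx": 0,"ry": 0,"rz": 0,"fingers": 1},{"dx": 0,"dy": 0,"dz": 20,"rx": 0,"ry": 0,"rz": 0,"fingers": 1},{"dx": -2.4,"dy": 28,"dz": 0,"rx": 0,"ry": 0,"rz": 0,"fingers": 1},{"dx": -2.4,"dy": 28,"dz": 0,"rx": 0,"ry": 0,"rz": 0,"fingers": 1},{"dx": -2.4,"dy": 28,"dz": 0,"rx": 0,"ry": 0,"rz": 0,"fingers": 1},{"dx": 0,"dy": 0,"dz": -20,"rx": 0,"ry": 0,"rz": 0,"fingers": 1},{"dx": 0,"dy": 0,"dz": -20,"rx": 0,"ry": 0,"rz": 0,"fingers": 1},{"dx": 0,"dy": 0,"dz": -9,"rx": 0,"ry": 0,"rz": 0,"fingers": 1}]}}

```text
clock: 14.35
tcp_pos: [0.5054, 0.1846, 0.1871]
orientation: [-0.001, -0.047, 0.999, -0.001]
wrist_force: [0.0, 0.2, 0.1]
finger_gap: 0.0003
```

>>> {"method": "servo_tool", "body": {"deltas": [{"dx": 0.5,"dy": -6,"dz": 0,"rx": 0,"ry": 0,"rz": 0,"fingers": 1},{"dx": 0.5,"dy": -6,"dz": 4.2,"rx": 0,"ry": 0,"rz": 0,"fingers": 1},{"dx": 0.5,"dy": -6,"dz": 5,"rx": 0,"ry": 0,"rz": 0,"fingers": 1},{"dx": 0.5,"dy": -6,"dz": 3.9,"rx": 0,"ry": 0,"rz": 0,"fingers": 1}]}}

```text
clock: 14.75
tcp_pos: [0.5079, 0.1617, 0.2031]
orientation: [-0.0, -0.047, 0.999, 0.003]
wrist_force: [-3.9, 8.7, 0.1]
finger_gap: -0.0002
```

>>> {"method": "servo_tool", "body": {"deltas": [{"dx": 0.5,"dy": -6,"dz": 2.8,"rx": 0,"ry": 0,"rz": 0,"fingers": 1},{"dx": 0.5,"dy": -6,"dz": 2.1,"rx": 0,"ry": 0,"rz": 0,"fingers": 1},{"dx": 0.6,"dy": -6,"dz": 1.3,"rx": 0,"ry": 0,"rz": 0,"fingers": 1}]}}

```text
clock: 15.05
tcp_pos: [0.5096, 0.1445, 0.211]
orientation: [0.001, -0.047, 0.999, 0.004]
wrist_force: [-7.8, 11.5, 13.3]
finger_gap: -0.0001
```

>>> {"method": "servo_tool", "body": {"deltas": [{"dx": 0.6,"dy": -6,"dz": 0.6,"rx": 0,"ry": 0,"rz": 0,"fingers": 1},{"dx": 0.6,"dy": -6,"dz": 0,"rx": 0,"ry": 0,"rz": 0,"fingers": 1},{"dx": 0.6,"dy": -6,"dz": -0.6,"rx": 0,"ry": 0,"rz": 0,"fingers": 1}]}}

```text
clock: 15.35
tcp_pos: [0.5132, 0.1259, 0.2127]
orientation: [0.003, -0.047, 0.999, 0.002]
wrist_force: [-3.7, 6.4, 15.4]
finger_gap: 0.0001
```

>>> {"method": "servo_tool", "body": {"deltas": [{"dx": 0.6,"dy": -6,"dz": -1.3,"rx": 0,"ry": 0,"rz": 0,"fingers": 1},{"dx": 0.6,"dy": -6,"dz": -2.1,"rx": 0,"ry": 0,"rz": 0,"fingers": 1},{"dx": 0.6,"dy": -6,"dz": -2.8,"rx": 0,"ry": 0,"rz": 0,"fingers": 1}]}}

```text
clock: 15.65
tcp_pos: [0.5161, 0.107, 0.2059]
orientation: [0.004, -0.047, 0.999, 0.001]
wrist_force: [-0.9, 5.6, 8.6]
finger_gap: -0.0
```

>>> {"method": "servo_tool", "body": {"deltas": [{"dx": 0.6,"dy": -6,"dz": -3.9,"rx": 0,"ry": 0,"rz": 0,"fingers": 1},{"dx": 0.6,"dy": -6,"dz": -5,"rx": 0,"ry": 0,"rz": 0,"fingers": 1},{"dx": 0,"dy": 0,"dz": 0,"rx": 0,"ry": 0,"rz": 0,"fingers": 1}]}}

```text
clock: 15.95
tcp_pos: [0.5169, 0.0939, 0.1955]
orientation: [0.003, -0.046, 0.999, 0.0]
wrist_force: [1.6, 1.5, 3.8]
finger_gap: -0.0003
```

```bash
cat >> h.py <<'E'
def theta(c,th0,b=(.5118,.1145),span=.9,show=False):
    """angle (mod 90deg bars) by dark-ball template: score of darkness at predicted ball spots, visible ones"""
    g=c["img"].max(2).astype(float); g=cv2.GaussianBlur(g,(5,5),0); best=[]
    for t in np.arange(th0-span/2,th0+span/2,.01):
        s=[]
        for k in range(4):
            u,v=proj(c,ball(b,t+k*np.pi/2))[0]
            s.append(g[int(round(v)),int(round(u))] if 0<=u<560 and 0<=v<420 else np.nan)
        best.append((t,s))
    return best
E
python3 - <<'E'
from h import *
c=cam("wrist","w7.png"); s=env.get_state(); print(s["tcp_pos"],s["wrist_force"],s["ft_torque"])
for t,sc in theta(c,2.3)[::3]: print(round(t,2),np.round(sc).tolist(),proj(c,[ball((.5118,.1145),t+k*np.pi/2) for k in range(4)]).round(0).tolist())
E
```

```text
[0.51666883 0.0940348  0.19537887] [0.73315599 1.04910384 3.48575677] [ 0.18224134 -0.31020971  0.01133366]
1.85 [249.0, 203.0, 245.0, 100.0] [[221.0, 229.0], [336.0, 207.0], [439.0, 253.0], [295.0, 297.0]]
1.88 [249.0, 200.0, 245.0, 100.0] [[222.0, 228.0], [339.0, 208.0], [440.0, 254.0], [291.0, 296.0]]
1.91 [249.0, 181.0, 245.0, 101.0] [[223.0, 227.0], [341.0, 208.0], [440.0, 256.0], [287.0, 295.0]]
1.94 [249.0, 226.0, 245.0, 44.0] [[225.0, 226.0], [344.0, 208.0], [440.0, 257.0], [283.0, 295.0]]
1.97 [249.0, 229.0, 245.0, 37.0] [[226.0, 225.0], [347.0, 208.0], [440.0, 259.0], [279.0, 294.0]]
2.0 [249.0, 231.0, 245.0, 88.0] [[228.0, 224.0], [349.0, 209.0], [440.0, 260.0], [274.0, 293.0]]
2.03 [249.0, 242.0, 245.0, 102.0] [[229.0, 223.0], [352.0, 209.0], [440.0, 262.0], [271.0, 292.0]]
2.06 [248.0, 242.0, 245.0, 103.0] [[231.0, 222.0], [354.0, 209.0], [439.0, 263.0], [267.0, 291.0]]
2.09 [248.0, 202.0, 245.0, 102.0] [[233.0, 221.0], [357.0, 210.0], [439.0, 265.0], [263.0, 290.0]]
2.12 [247.0, 197.0, 242.0, 50.0] [[235.0, 220.0], [359.0, 210.0], [438.0, 266.0], [259.0, 288.0]]
2.15 [2
[... 1340 characters left out ...]
 269.0]]
2.57 [127.0, 153.0, 121.0, 172.0] [[266.0, 211.0], [396.0, 220.0], [412.0, 287.0], [220.0, 268.0]]
2.6 [134.0, 134.0, 121.0, 225.0] [[268.0, 210.0], [398.0, 221.0], [409.0, 289.0], [219.0, 266.0]]
2.63 [154.0, 139.0, 122.0, 231.0] [[270.0, 210.0], [400.0, 221.0], [406.0, 290.0], [217.0, 264.0]]
2.66 [199.0, 159.0, 122.0, 231.0] [[272.0, 209.0], [403.0, 222.0], [403.0, 291.0], [216.0, 263.0]]
2.69 [224.0, 220.0, 123.0, 233.0] [[275.0, 209.0], [405.0, 223.0], [400.0, 292.0], [215.0, 261.0]]
2.72 [225.0, 244.0, 123.0, 237.0] [[277.0, 209.0], [407.0, 224.0], [396.0, 293.0], [214.0, 260.0]]
2.75 [242.0, 244.0, 122.0, 246.0] [[280.0, 208.0], [409.0, 225.0], [393.0, 294.0], [213.0, 258.0]]
```

>>> {"method": "servo_tool", "body": {"deltas": [{"dx": -0.6,"dy": 5,"dz": 20,"rx": 0,"ry": 0,"rz": 0,"fingers": 1},{"dx": 0,"dy": 0,"dz": 22,"rx": 0,"ry": 0,"rz": 0,"fingers": 1},{"dx": -3.5,"dy": 28.5,"dz": 0,"rx": 0,"ry": 0,"rz": 0,"fingers": 1},{"dx": -3.5,"dy": 28.5,"dz": 0,"rx": 0,"ry": 0,"rz": 0,"fingers": 1},{"dx": -3.5,"dy": 28.5,"dz": 0,"rx": 0,"ry": 0,"rz": 0,"fingers": 1},{"dx": 0,"dy": 0,"dz": -20,"rx": 0,"ry": 0,"rz": 0,"fingers": 1},{"dx": 0,"dy": 0,"dz": -20,"rx": 0,"ry": 0,"rz": 0,"fingers": 1},{"dx": 0,"dy": 0,"dz": -9,"rx": 0,"ry": 0,"rz": 0,"fingers": 1}]}}

```text
clock: 16.8
tcp_pos: [0.5028, 0.1849, 0.1848]
orientation: [-0.001, -0.047, 0.999, -0.0]
wrist_force: [-0.8, 0.2, 0.4]
finger_gap: 0.0002
```

>>> {"method": "servo_tool", "body": {"deltas": [{"dx": 0.5,"dy": -6,"dz": 0,"rx": 0,"ry": 0,"rz": 0,"fingers": 1},{"dx": 0.5,"dy": -6,"dz": 4.2,"rx": 0,"ry": 0,"rz": 0,"fingers": 1},{"dx": 0.5,"dy": -6,"dz": 5,"rx": 0,"ry": 0,"rz": 0,"fingers": 1},{"dx": 0.5,"dy": -6,"dz": 3.9,"rx": 0,"ry": 0,"rz": 0,"fingers": 1}]}}

```text
clock: 17.2
tcp_pos: [0.5057, 0.1621, 0.2005]
orientation: [0.0, -0.047, 0.999, 0.003]
wrist_force: [-2.9, 8.0, -0.6]
finger_gap: 0.0003
```

>>> {"method": "servo_tool", "body": {"deltas": [{"dx": 0.5,"dy": -6,"dz": 2.8,"rx": 0,"ry": 0,"rz": 0,"fingers": 1},{"dx": 0.4,"dy": -4,"dz": 1.5,"rx": 0,"ry": 0,"rz": 0,"fingers": 1}]}}

```text
clock: 17.4
tcp_pos: [0.5066, 0.1525, 0.2057]
orientation: [0.001, -0.047, 0.999, 0.003]
wrist_force: [-4.8, 10.7, 5.4]
finger_gap: -0.0002
```

>>> {"method": "servo_tool", "body": {"deltas": [{"dx": 0.4,"dy": -4,"dz": 1.1,"rx": 0,"ry": 0,"rz": 0,"fingers": 1},{"dx": 0.4,"dy": -4,"dz": 0.8,"rx": 0,"ry": 0,"rz": 0,"fingers": 1}]}}

```text
clock: 17.6
tcp_pos: [0.5074, 0.145, 0.2084]
orientation: [0.001, -0.047, 0.999, 0.003]
wrist_force: [-6.9, 11.8, 11.8]
finger_gap: 0.0002
```

Run:
```python
from h import *
c=cam("wrist","w8.png"); s=env.get_state(); print(s["tcp_pos"],s["wrist_force"],s["ft_torque"])
B=theta(c,2.9)
for k in range(4): print(k,[(round(t,2),int(v[k])) for t,v in B[::3] if v[k]<75])
```

```text
[0.50770819 0.14435931 0.2086186 ] [-2.91367106  8.76922378  7.1395371 ] [1.66976141 0.82309675 0.01483489]
0 []
1 [(np.float64(2.96), 74), (np.float64(2.99), 70), (np.float64(3.02), 68), (np.float64(3.05), 68), (np.float64(3.08), 72)]
2 [(np.float64(2.54), 45), (np.float64(2.57), 40), (np.float64(2.72), 70), (np.float64(2.75), 37), (np.float64(2.78), 44), (np.float64(2.81), 50), (np.float64(2.84), 50), (np.float64(2.87), 39), (np.float64(2.9), 40), (np.float64(2.93), 41), (np.float64(2.96), 41)]
3 []
```

View pics/w8.png

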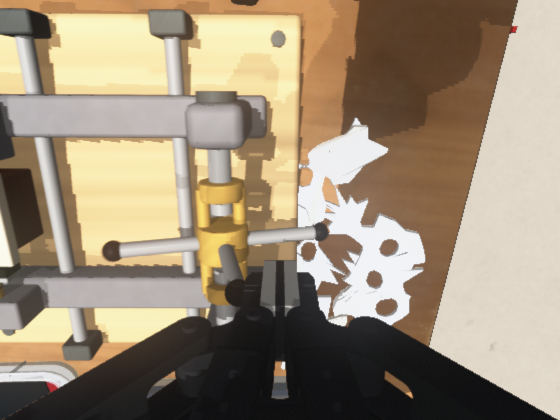

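The three balls are at (112,251) on the bed side, (321,231) on the outer side and (238,293) at the top.

Run:
```python
from h import *
c=cam("wrist")
x,f=fit(c,np.array([(112,251),(321,231),(238,293)],float),(3,1,2),2.9); print(x.round(4),f.round(1))
for t in (2.7,2.8,2.9,3,3.1): print(t,proj(c,[ball([.5118,.1145],t+k*np.pi/2) for k in(3,1,2)]).round(0).tolist())
```

```text
[0.5129 0.114  2.8959] [ 1.6  0.  -1.6  0.3 -0.1 -0.4]
2.7 [[113.0, 258.0], [313.0, 223.0], [265.0, 286.0]]
2.8 [[113.0, 253.0], [317.0, 226.0], [252.0, 288.0]]
2.9 [[115.0, 249.0], [321.0, 230.0], [239.0, 290.0]]
3 [[117.0, 245.0], [324.0, 233.0], [225.0, 292.0]]
3.1 [[120.0, 240.0], [326.0, 237.0], [211.0, 292.0]]
```

>>> {"method": "servo_tool", "body": {"deltas": [{"dx": 0.3,"dy": -3,"dz": 0.6,"rx": 0,"ry": 0,"rz": 0,"fingers": 1},{"dx": 0.3,"dy": -3,"dz": 0.4,"rx": 0,"ry": 0,"rz": 0,"fingers": 1}]}}

```text
clock: 17.9
tcp_pos: [0.5084, 0.139, 0.2098]
orientation: [0.002, -0.047, 0.999, 0.003]
wrist_force: [-6.6, 11.1, 11.4]
finger_gap: -0.0
```

>>> {"method": "servo_tool", "body": {"deltas": [{"dx": 0.3,"dy": -3,"dz": 0.2,"rx": 0,"ry": 0,"rz": 0,"fingers": 1},{"dx": 0.3,"dy": -3,"dz": 0,"rx": 0,"ry": 0,"rz": 0,"fingers": 1}]}}

```text
clock: 18.1
tcp_pos: [0.5089, 0.133, 0.2106]
orientation: [0.002, -0.047, 0.999, 0.003]
wrist_force: [-6.9, 10.7, 16.7]
finger_gap: -0.0003
```

Run:
```python
from h import *
im=cv2.imread("pics/w5.png")[:,:,::-1]; c=cam("wrist")
T=np.eye(4); T[:3,:3]=R.from_quat([-.0465,.99892,0,0]).as_matrix(); T[:3,3]=[.4762,.0250,.2899]; c["extrinsics"]=T@c["hand_eye"]
bed=np.array([.526,-.0443])
for r in list(range(178,208,2))+list(range(258,300,2)):
    print(r,im[r,186:210].mean(0).round().astype(int).tolist(),[round(float((plane(c,(198,r),z)[0,:2]-bed)@CX)*1000,1) for z in(.053,.063,.067)])
s=env.get_state(); print(s["tcp_pos"],s["wrist_force"],s["ft_torque"])
cv2.imwrite("pics/crop.png",cv2.resize(im[165:335,150:240],None,fx=3.5,fy=3.5,interpolation=2)[:,:,::-1])
```

```text
178 [192, 185, 182] [-48.6, -50.9, -51.9]
180 [191, 184, 181] [-46.9, -49.3, -50.2]
182 [186, 179, 175] [-45.1, -47.6, -48.6]
184 [95, 85, 74] [-43.4, -45.9, -46.9]
186 [86, 76, 62] [-41.6, -44.2, -45.2]
188 [86, 77, 62] [-39.8, -42.5, -43.5]
190 [89, 79, 64] [-38.1, -40.8, -41.8]
192 [236, 207, 151] [-36.3, -39.0, -40.1]
194 [240, 215, 157] [-34.5, -37.3, -38.4]
196 [124, 101, 74] [-32.7, -35.6, -36.7]
198 [98, 79, 58] [-30.9, -33.9, -35.0]
200 [98, 79, 58] [-29.1, -32.1, -33.3]
202 [101, 83, 62] [-27.3, -30.4, -31.6]
204 [156, 142, 118] [-25.5, -28.6, -29.9]
206 [247, 245, 231] [-23.7, -26.9, -28.1]
258 [250, 249, 237] [25.9, 21.1, 19.2]
260 [250, 249, 237] [27.9, 23.0, 21.1]
262 [250, 249, 237] [29.9, 25.0, 23.0]
264 [250, 249, 237] [31.9, 26.9, 24.9]
266 [250, 249, 236] [33.9, 28.9, 26.9]
268 [250, 249, 236] [36.0, 30.9, 28.8]
270 [202, 183, 143] [38.0, 32.8, 30.8]
272 [184, 160, 115] [40.0, 34.8, 32.7]
274 [123, 104, 76] [42.1, 36.8, 34.7]
276 [78, 69, 52] [44.1, 38.8, 36.6]
278 [77, 68, 51] [46.2, 40.8, 38.6]
280 [75, 67, 50] [48.3, 42.8, 40.6]
282 [81, 73, 57] [50.4, 44.8, 42.6]
284 [81, 72, 57] [52.5, 46.8, 44.6]
286 [82, 73, 58] [54.6, 48.8, 46.6]
288 [218, 214, 209] [56.7, 50.9, 48.6]
290 [210, 206, 201] [58.8, 52.9, 50.6]
292 [96, 90, 80] [60.9, 55.0, 52.6]
294 [104, 95, 80] [63.0, 57.0, 54.6]
296 [123, 106, 79] [65.2, 59.1, 56.7]
298 [154, 130, 89] [67.3, 61.2, 58.7]
[0.50925047 0.1325245  0.21053601] [-4.09519088 10.03595592 10.35034219] [ 1.76305361  0.92600956 -0.0560718 ]
```

View pics/crop.png

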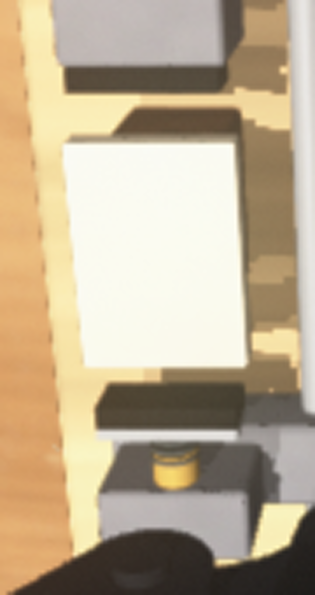

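The far pad's face sits at about 42.5 mm at θ=0.107, so the screw offset is ≈3.7 mm. I therefore expect contact at θ≈3.04 and 35 N at θ≈3.48. θ is now about 3.1.

>>> {"method": "servo_tool", "body": {"deltas": [{"dx": 0.3,"dy": -3,"dz": 0,"rx": 0,"ry": 0,"rz": 0,"fingers": 1},{"dx": 0.3,"dy": -3,"dz": -0.1,"rx": 0,"ry": 0,"rz": 0,"fingers": 1}]}}

```text
clock: 18.35
tcp_pos: [0.5099, 0.1269, 0.2106]
orientation: [0.002, -0.047, 0.999, 0.003]
wrist_force: [-6.7, 10.0, 15.8]
finger_gap: 0.0002
```

>>> {"method": "servo_tool", "body": {"deltas": [{"dx": 0.3,"dy": -3,"dz": -0.3,"rx": 0,"ry": 0,"rz": 0,"fingers": 1},{"dx": 0.3,"dy": -3,"dz": -0.4,"rx": 0,"ry": 0,"rz": 0,"fingers": 1}]}}

```text
clock: 18.55
tcp_pos: [0.5108, 0.1208, 0.2101]
orientation: [0.003, -0.047, 0.999, 0.003]
wrist_force: [-4.7, 9.6, 13.4]
finger_gap: -0.0001
```

Run:
```python
from h import *
s=env.get_state(); print(s["tcp_pos"],s["wrist_force"],s["ft_torque"])
c=cam("wrist","w9.png"); g=c["img"].max(2)
q=(cv2.GaussianBlur(g,(3,3),0)<75).astype(np.uint8); q[262:,250:]=0; q[300:]=0
for ts in (3.2,3.3,3.4): print(ts,proj(c,[ball((.5122,.1143),ts+k*np.pi/2) for k in(3,1,2)]).round(1).tolist())
n,l,st,ce=cv2.connectedComponentsWithStats(q); print([(a[:5].tolist(),e.round(1).tolist()) for a,e in zip(st[1:],ce[1:]) if 40<a[4]<900])
```

```text
[0.51076546 0.1208127  0.21006836] [-4.69913612  9.61525147 13.43951162] [ 1.83050332  1.02791102 -0.04853062]
3.2 [[167.4, 234.1], [369.8, 238.6], [255.5, 289.0]]
3.3 [[171.2, 230.5], [371.1, 242.7], [242.0, 288.2]]
3.4 [[175.7, 227.0], [371.4, 247.0], [228.9, 286.8]]
[([48, 9, 42, 27, 433], [78.3, 24.1]), ([366, 236, 16, 18, 248], [372.7, 244.6]), ([0, 262, 60, 13, 475], [29.1, 269.3]), ([227, 274, 23, 26, 514], [238.9, 287.4]), ([62, 283, 13, 14, 60], [68.9, 289.7])]
```

θ is now ≈3.33 (both balls agree), which by geometry means about 23 N. The torque of 0.65 N·m against 0.45 free gives about 25 N. I'll push a little more, to ≈3.46.

>>> {"method": "servo_tool", "body": {"deltas": [{"dx": 0.3,"dy": -3.5,"dz": -0.8,"rx": 0,"ry": 0,"rz": 0,"fingers": 1},{"dx": 0.3,"dy": -3.5,"dz": -0.9,"rx": 0,"ry": 0,"rz": 0,"fingers": 1}]}}

```text
clock: 18.8
tcp_pos: [0.5117, 0.1138, 0.2084]
orientation: [0.003, -0.047, 0.999, 0.003]
wrist_force: [-3.9, 10.0, 15.1]
finger_gap: -0.0
```

Run:
```python
from h import *
s=env.get_state(); print(s["tcp_pos"],s["wrist_force"],s["ft_torque"])
c=cam("wrist","w10.png"); g=c["img"].max(2)
q=(cv2.GaussianBlur(g,(3,3),0)<75).astype(np.uint8); q[262:,250:]=0; q[300:]=0
n,l,st,ce=cv2.connectedComponentsWithStats(q); print([(a[:5].tolist(),e.round(1).tolist()) for a,e in zip(st[1:],ce[1:]) if 40<a[4]<900])
for ts in (3.3,3.4,3.5,3.6): print(ts,proj(c,[ball((.5122,.1143),ts+k*np.pi/2) for k in(3,1,2)]).round(1).tolist())
```

```text
[0.51173429 0.11375926 0.20842694] [-3.94928718  9.98616305 15.10004711] [ 1.81592373  0.92424863 -0.05016285]
[([59, 7, 41, 27, 396], [88.8, 22.5]), ([379, 241, 18, 20, 296], [387.1, 250.6]), ([37, 263, 32, 13, 126], [57.8, 269.3]), ([227, 273, 23, 27, 521], [239.2, 286.6])]
3.3 [[182.9, 230.8], [385.5, 243.3], [259.2, 289.5]]
3.4 [[187.2, 227.4], [386.2, 247.6], [245.9, 288.0]]
3.5 [[192.1, 224.1], [385.8, 252.0], [233.3, 285.9]]
3.6 [[197.6, 221.2], [384.2, 256.5], [221.6, 283.2]]
```

θ is ≈3.46. The torque is ≈0.75 N·m, so the clamping force is about 34 N by geometry and up to 40 N by torque. I'll stop here, withdraw and check.

>>> {"method": "servo_tool", "body": {"deltas": [{"dx": -0.5,"dy": 5,"dz": 4,"rx": 0,"ry": 0,"rz": 0,"fingers": 1},{"dx": 0,"dy": 5,"dz": 20,"rx": 0,"ry": 0,"rz": 0,"fingers": 1},{"dx": 0,"dy": 0,"dz": 30,"rx": 0,"ry": 0,"rz": 0,"fingers": 1},{"dx": -7,"dy": -20,"dz": 28,"rx": 0,"ry": 0,"rz": 0,"fingers": 1},{"dx": -14,"dy": -40,"dz": 0,"rx": 0,"ry": 0,"rz": 0,"fingers": 1},{"dx": -14,"dy": -40,"dz": 0,"rx": 0,"ry": 0,"rz": 0,"fingers": 1},{"dx": 0,"dy": 0,"dz": 0,"rx": 0,"ry": 0,"rz": 0,"fingers": 1},{"dx": 0,"dy": 0,"dz": 0,"rx": 0,"ry": 0,"rz": 0,"fingers": 1}]}}

```text
clock: 19.65
tcp_pos: [0.4751, 0.0209, 0.2872]
orientation: [0.001, -0.045, 0.999, -0.0]
wrist_force: [-0.7, 0.4, -0.5]
finger_gap: -0.0001
```

Run:
```python
from h import *
s=env.get_state(); print(s["tcp_pos"],s["wrist_force"])
c=cam("wrist","w11.png"); im=c["img"]
for d in cut_out("tile","wrist")[:1]: print(d["confidence"],d["extent"],rect(c,d["region"],.063))
for ts in (3.3,3.4,3.5,3.6): print(ts,proj(c,[ball((.5122,.1143),ts+k*np.pi/2) for k in(3,1,2)]).round(1).tolist())
q=(cv2.GaussianBlur(im.max(2),(3,3),0)<75).astype(np.uint8); q[:,:300]=0
n,l,st,ce=cv2.connectedComponentsWithStats(q); print([(a[:5].tolist(),e.round(1).tolist()) for a,e in zip(st[1:],ce[1:]) if 40<a[4]<400])
a=cv2.resize(im,None,fx=1,fy=1); crop=cv2.resize(im[165:335,150:240],None,fx=2.47,fy=2.47,interpolation=2)
cv2.imwrite("pics/w11b.png",np.hstack([a,crop[:420]])[:,:,::-1])
```

```text
[0.47509678 0.02094056 0.28720391] [-0.68899081  0.39338055 -0.53972138]
0.87 [174.8, 205.6, 225.1, 271.8] [527.3 -43.7 527.1 -43.9  62.1  42.9   5.1]
3.3 [[322.7, 247.7], [470.0, 256.8], [405.7, 288.2]]
3.4 [[323.4, 244.9], [472.0, 260.0], [396.6, 287.3]]
3.5 [[324.7, 242.4], [473.3, 263.2], [387.7, 286.0]]
3.6 [[326.6, 240.0], [473.7, 266.4], [378.9, 284.3]]
[([396, 155, 23, 11, 94], [408.9, 157.8]), ([320, 238, 9, 11, 76], [324.2, 242.7]), ([382, 257, 18, 38, 298], [390.2, 282.2]), ([469, 257, 12, 13, 123], [474.5, 262.7])]
```

View pics/w11b.png

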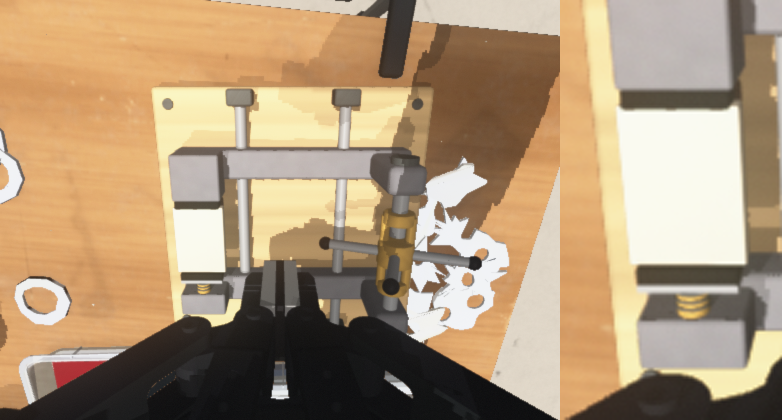

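The final view shows the tile gripped between both pads at (199,238), with the spring behind the far pad compressed. The balls are at (324,243) and (474,263), so θ≈3.48. The robot is clear of everything, so I'll hand in.

```bash
python3 -c "
from h import *
c=cam('top')
for t,z in(('grey_cup',.06),('egg_cup',.04)):
    d=cut_out(t,'top'); print(t,rect(c,d[0]['region'],z) if d else None)
print(job.hand_in())"
```

```text
grey_cup None
egg_cup [ 615.4 -447.8  614.9 -447.1   50.4   45.8   89.1]
the job is handed in; nothing more can be done
None
```

I laid the leftmost tile flat and lengthwise on the bed and let go. I then turned the turnbuckle with three pushes on its top bars, from 0.11 to about 3.48 rad. The job is handed in, at about 20 s on the robot clock.

**Clamping force:** it is probably about 35 N, and the two estimates roughly agree:
- **Geometry:** the camera put the far jaw's screw at about 3.7 mm, which gives about 35 N, give or take 7 N.
- **Torque:** pushing took about 0.75 N·m against about 0.45 N·m when free, which gives roughly 35–40 N.

**Last checks:** the final wrist picture shows the tile flat between both pads with the far spring compressed, and the robot touching nothing.

**Cups:** the egg cup's position had not changed. The network did not find the grey cup in the last top picture, possibly because the arm hid it. I had no contact near it, but its position is not re-confirmed.

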